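Go / no-go check of a cartridge drive shaft

ROBOT

A 6-joint arm with a two-finger parallel gripper is mounted at the origin on the work surface. World frame = base frame: x ahead of the robot, y to its left, z up, the work surface at z = 0. Lengths are in mm, angles in rad, forces in N, time in s.
With the tool pointing down it reaches from about 350 to 725 mm from the base axis. Payload 6 kg.
Tool frame: the origin (TCP) lies on the mounting face of the last link; the fingertips stand 173 mm ahead of it and the grasp point (between the pads) lies 155 mm ahead of it (arm.tcp_to_tips is the distance from the TCP to the fingertips, in mm); z points along the fingers, y is the line along which they close (so a half turn about z gives the same grasp; the last joint's range is limited). The gripper opens to 85 mm and grips with 20 to 120 N. Pads are 22 mm wide; open, the fingers measure 114 mm over their backs; the gripper's body (76 mm by 85 mm) begins 54 mm behind the grasp point. The pads swing forward as they close: fully open they stand 13 mm farther back than shut.
Start: joints at [1.567, 0.04, 0.085, 0, -1.615, -0.334], TCP at [198.821, 566.096, 404.661] pointing down, gripper open.
Joint ranges: [-2.56, 2.56], [-1.29, 2.01], [-1.08, 1.49], [-3.29, 1.98], [-2.81, -0.18], [-2.99, 2.99]. Speed limits (rad/s): [2.57, 2.57, 3.01, 3.14, 3.14, 3.14].

INTERFACE

Orientations are given as [roll, pitch, yaw] about the fixed x, y, z axes, in that order (R = Rz(yaw) Ry(pitch) Rx(roll)).
In Python, from rig import arm, hand, kinematics, viewer, ticket, spotter, status gives the robot as it stands. Calls block until the motion is done:
- arm.movep(position, orientation): joint-space move of the TCP to a pose.
- arm.move_linear(position, ori=None, v=150, max_force=None): straight line of the TCP; ori=None keeps the orientation; v is the mean speed in mm/s. With max_force (N) it stops when the force on the tool has changed by that much, and returns True; else False.
- arm.goto_joints(angles): joint-space move.
- hand.move_gripper(opening, squeeze=None): opening from 0.0 (shut) to 1.0 (fully open); squeeze is the grip in N (None keeps the last); returns when the fingers have stopped.
- arm.hold(seconds).
- kinematics.solve_ik(position, orientation): joint angles nearest the present ones, or None.
- viewer.grab_frame(name): name is "scene" or "side" or "wrist"; returns (picture, depth): 480x640x3 uint8, red, green, blue; 480x640 float32, mm along the optical axis (not along the pixel's ray), 0 where there is no reading.
- viewer.camera_model(name): a dict with "intrinsics" (3x3 intrinsics, pixels), "world_from_camera" (4x4, takes a point from camera to world coordinates). Camera axes: x right, y down, z forward; pixel columns grow to the right and rows downward; lengths in mm; the calibration is good to about 2 mm. A picture is of the moment at which its call begins: read the wrist's pose just before it. camera_model takes no time and is no camera call; for the wrist camera it gives the pose at the moment of the call.
A pose or a line that the arm cannot do raises arm.PlanningError and nothing moves.
- ticket.close_job(): hands the job in; it is judged then, once.
Trained networks look in the newest picture that a camera, given by its name, has taken for a name from the list of things; names that differ only in an ending like _2 or _b are one class to them, and where a whole thing is asked for, a point or a joint stands for the part that bears it (a point fixed in the world has none). Each returns a list of dicts, best first, with "score" (0 to 1); they miss things now and then, are a little off and sometimes report something else, mostly with a low value. They report only what shows in the picture. A call takes as long as a camera call. They do not tell look-alikes from the thing itself.
- spotter.search_frame(camera, thing): "extent" ([left, top, right, bottom] in pixels, round what is visible of it).
Readings, each from a call of its own:
- status.read_time(): time.
- status.read_joint_positions(): joint angles.
- status.read_qd(): joint speeds.
- status.read_joint_efforts(): joint torques, N m.
- status.read_ee_pos(): TCP position.
- status.read_ee_rot(): TCP orientation.
- status.read_wrist_force(): force on the tool from outside, world axes, zero at the start.
- status.read_moment(): the same for the moment, N m.
- status.read_width(): opening from 0.0 (shut) to 1.0 (fully open).
- status.read_grasp_force(): force on a finger pad.
Only numpy, scipy, OpenCV 4.12 (cv2) and the standard library are available. Lean on these libraries where they do the work, as an engineer would, in place of code of your own. Each camera call takes 0.05 s, during which the arm holds its last target. There are 200 camera calls.

TASK

Check the aluminium shaft that stands in the square black rack: holding it upright, bring it low in front of the flared mouth of the longer gauge (the go gap) and push it right through the gap and out at the far end, then bring it to the mouth of the shorter, narrower gauge (the no-go gap) and press it into the mouth with about 10 newtons for a second, where it must be stopped. The jaws may be set up to a centimetre off the middle of their plates, so feel your way and never load either gauge with more than 15 newtons. Finally lower the shaft, upright, all the way into the round grey stand before letting it go (do not drop it), and leave everything else on the bench as it is.

Things in the scene. Friction and masses are not known exactly. Their poses are not given: they have to be found in the camera images.
- shaft_mid (a point): Centre of the round aluminium shaft: 20 mm diameter, 110 mm long (top 12 mm is a 12 mm stub), 60 to 115 g. The point is on its axis, 55 mm above the foot; z runs along the axis to the stub. It starts upright in the rack, foot 8 mm above the bench.
- go: Go gauge, fixed; origin at the bench under its plate's centre. Plate 140 (x) by 124 (y) by 6 mm, side rails at y = +-54 mm, up to 18 mm above the bench. On it two steel jaws, 28 mm above the bench at the top, form a 22 mm wide gap along x: straight from x = -10 to +30 mm. The shaft goes in from -x and out at +x, its foot on or just above the plate.
- go_mouth (a point): Nominal start of the go gap's straight part, on the plate's centre line at x = -10 mm, 17 mm above the bench. From here the 45-degree mouth walls flare towards -x, to x = -26 mm, where they are 54 mm apart. The jaw pair is clamped rigidly but up to 7 mm to either side (y) of the plate's centre line, unknown: the true gap lies within 7 mm of this point in y.
- nogo: No-go gauge, fixed; plate, rails, heights and axes like the go gauge, but the gap is 16 mm wide and short: straight from x = -10 to +4 mm. Its 45-degree mouth opens to -x (x = -10 to -26 mm, 48 mm wide at the open end).
- nogo_mouth (a point): Nominal start of the no-go gap's straight part, at x = -10 mm on the centre line, 17 mm above the bench. Both jaws stop the shaft when its axis is 6 mm before (-x of) this point. The jaw pair is clamped rigidly, centred in y, but up to 10 mm forwards or backwards along x, unknown: the real stop lies up to 10 mm either way.
- rack: Square black plastic block 60 x 60 x 28 mm fixed to the bench, origin at the bench under its centre, with one round socket 23 mm wide and 20 mm deep in which the shaft stands at the start.
- passed: Round grey stand for checked shafts, 70 mm diameter, 28 mm high, fixed to the bench, origin at the bench under its centre, with one round socket 25 mm wide and 22 mm deep (floor 6 mm above the bench).
- spare: Bystander: thinner shaft, 14 mm diameter, 75 mm long, lying on the bench.
- cartridge: Bystander: flat round blue test cartridge, 68 mm diameter, 14 mm thick, with a black block on one side.
- driver: Bystander: screwdriver lying on the bench.
- reagent: Bystander: clear jar with blue cap, 56 mm diameter, 100 mm high.
- vial: Bystander: amber jar with white cap, 34 mm diameter, 60 mm high.
- tipbox: Bystander: open clear box with dividers, 85 x 120 x 45 mm.
- bearing: Bystander: steel ring, 32 mm diameter, 10 mm high, lying on the bench.
Not all that is in view belongs to the job. What is shaped like the part that bears shaft_mid but blue or yellow is not meant.

How it is judged (in metres and radians):
On the way, in this order (a step that is already met when the one before it is completed fails the run):
1. the shaft is upright and low in front of the go gap, at its flared mouth (x of shaft_mid in the frame of go between -0.1 and -0.014 m and y of shaft_mid in the frame of go between -0.025 and 0.025 m and z of shaft_mid in the frame of go below 0.075 m and angle between shaft_mid's own z axis and vertical below 0.2 rad).
2. the shaft is in the straight part of the go gap, its foot at least 8 mm below the jaw tops (x of shaft_mid in the frame of go between -0.004 and 0.026 m and y of shaft_mid in the frame of go between -0.015 and 0.015 m and z of shaft_mid in the frame of go below 0.075 m and angle between shaft_mid's own z axis and vertical below 0.2 rad), for 0.1 s.
3. the shaft has come out at the far end of the go gap, still low (x of shaft_mid in the frame of go between 0.04 and 0.1 m and y of shaft_mid in the frame of go between -0.025 and 0.025 m and z of shaft_mid in the frame of go below 0.075 m).
4. the shaft is pressed upright into the mouth of the no-go gap, stopped there, with more than 5 N for 0.4 s (contact force between shaft and nogo above 5 N and x of shaft_mid in the frame of nogo between -0.031 and 0.001 m and y of shaft_mid in the frame of nogo between -0.006 and 0.006 m and z of shaft_mid in the frame of nogo below 0.075 m and angle between shaft_mid's own z axis and vertical below 0.2 rad), for 0.4 s.
5. the shaft is lowered into the round stand's socket while still held, its foot within 8 mm of the socket's floor (contact force between shaft and the fingers above 0.5 N and horizontal distance between shaft_mid and passed below 0.007 m and height (world z) of shaft_mid below 0.069 m and angle between shaft_mid's own z axis and vertical below 0.2 rad).
At the end, for the whole second after the job is handed in: The shaft stands at rest in the round stand's socket: its centre within 7 mm of the stand's axis, upright within 0.12 rad, its foot on the socket's floor within 4 mm, released (horizontal distance between shaft_mid and passed below 0.007 m and height (world z) of shaft_mid between 0.055 and 0.065 m and angle between shaft_mid's own z axis and vertical below 0.12 rad and linear speed of shaft below 0.02 m/s); the robot touches nothing.
It fails at once if the go gauge is loaded with more than 20 N by the shaft (contact force between shaft and go above 20 N).
It fails at once if the no-go gauge is loaded with more than 20 N by the shaft (contact force between shaft and nogo above 20 N).
It fails at once if a bystander is moved by more than 20 mm (distance of any of spare, cartridge, driver, reagent, vial, tipbox, bearing from where it was at the start of the episode above 0.02 m).
It also fails if it takes over 72 s, if anything falls off the work surface, if the arm or the gripper's body presses on something with over 40 N, if the wrist force passes 120 N, or if a joint passes its speed limit or range.

## Working session

There is one attempt and no reset: what is moved stays moved. The work goes in short steps, each a Python script; the robot and the scene stay as the last script left them, time stands still between calls to the robot, and variables do not carry over. Pictures are saved under pics/ and viewed, at most 10 in all, crops included, and the job is handed in when it is done.

```bash
ls; mkdir -p pics
python3 - <<'E'
from rig import arm, hand, kinematics, viewer, ticket, spotter, status
import cv2,numpy as np
for c in ["scene","side"]:
    p,d=viewer.grab_frame(c); cv2.imwrite(f"pics/{c}0.png",p[:,:,::-1]); np.savez(f"{c}0.npz",p=p,d=d)
    m=viewer.camera_model(c); print(c,np.round(m["world_from_camera"],3).tolist(),m["intrinsics"].tolist() if hasattr(m["intrinsics"],'tolist') else m["intrinsics"])
    for t in ["shaft_mid","go","nogo","rack","passed"]:
        print(t,[(np.round(r["extent"]).tolist(),round(r["score"],2)) for r in spotter.search_frame(c,t)[:3]])
print(status.read_time(),status.read_ee_pos(),status.read_ee_rot(),status.read_wrist_force(),arm.tcp_to_tips)
E
```

```text
pics
scene [[0.257, 0.817, -0.516, 1104.743], [0.966, -0.223, 0.128, -138.049], [-0.011, -0.531, -0.847, 891.08], [0.0, 0.0, 0.0, 1.0]] [[506.64691475106315, 0.0, 318.8413528032291], [0.0, 506.64691475106315, 230.69220139390333], [0.0, 0.0, 1.0]]
shaft_mid [([347.0, 232.0, 358.0, 267.0], 0.87), ([446.0, 264.0, 464.0, 301.0], 0.87), ([414.0, 274.0, 430.0, 308.0], 0.85)]
go [([180.0, 222.0, 247.0, 272.0], 0.73)]
nogo [([380.0, 183.0, 435.0, 218.0], 0.74)]
rack [([328.0, 248.0, 373.0, 286.0], 0.89), ([289.0, 185.0, 324.0, 217.0], 0.74)]
passed [([292.0, 188.0, 322.0, 218.0], 0.87)]
side [[-0.982, -0.085, 0.17, 391.247], [-0.189, 0.536, -0.823, 891.953], [-0.021, -0.84, -0.543, 663.183], [0.0, 0.0, 0.0, 1.0]] [[528.8270054267315, 0.0, 325.6624989982687], [0.0, 528.8270054267315, 240.40349199755002], [0.0, 0.0, 1.0]]
shaft_mid [([229.0, 233.0, 246.0, 283.0], 0.77), ([278.0, 226.0, 288.0, 271.0], 0.72), ([218.0, 220.0, 235.0, 270.0], 0.65)]
go [([341.0, 196.0, 372.0, 230.0], 0.8)]
nogo [([291.0, 306.0, 352.0, 357.0], 0.74)]
rack [([268.0, 259.0, 299.0, 286.0], 0.85), ([341.0, 198.0, 374.0, 230.0], 0.67)]
passed [([348.0, 249.0, 379.0, 281.0], 0.76), ([255.0, 357.0, 281.0, 395.0], 0.42)]
0.6 [198.80917887 566.09377624 404.65537564] [ 3.14147584e+00 -2.02712517e-05 -3.37823772e-01] [0.28446784 0.36655226 0.20277229] 173.4
```

Run:
```python
import cv2
a=cv2.imread("pics/scene0.png")[140:380,140:540]; cv2.imwrite("pics/s1.png",cv2.resize(a,(800,480),interpolation=cv2.INTER_CUBIC))
a=cv2.imread("pics/side0.png")[140:440,160:560]; cv2.imwrite("pics/s2.png",cv2.resize(a,(800,600),interpolation=cv2.INTER_CUBIC))
```

```text
(no output)
```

View pics/s1.png

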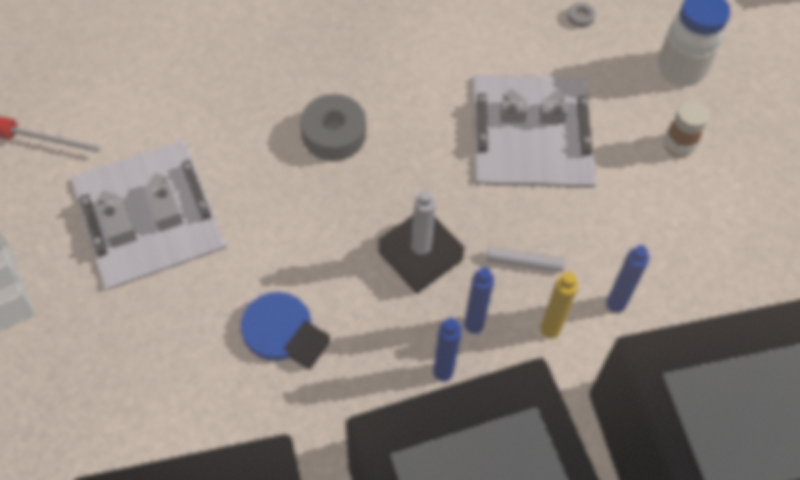

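View pics/s2.png

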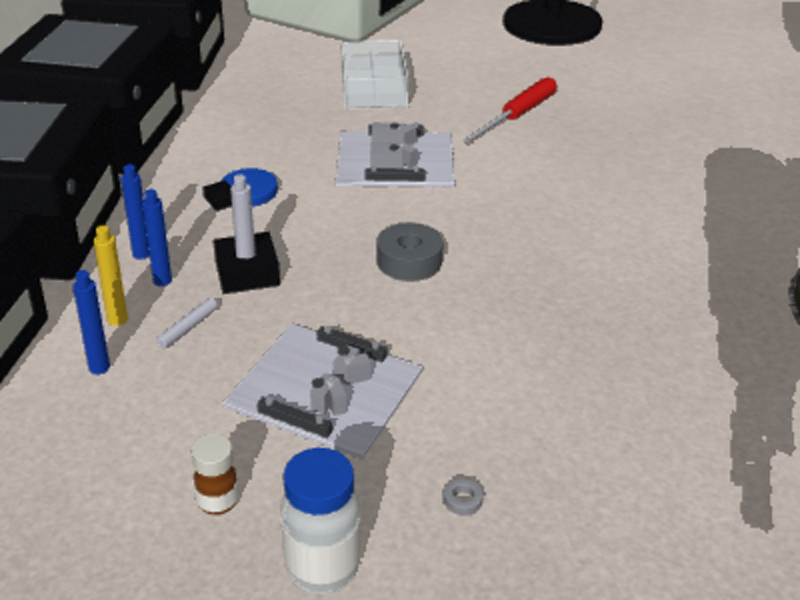

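The scene crop shows the silver shaft in the black rack at about px (351,252), go at left (215,247), nogo (407,205) and the stand (306,204). The blue and yellow look-alikes stand at lower right.

```bash
cat > h.py <<'E'
from rig import arm, hand, kinematics, viewer, ticket, spotter, status
import cv2,numpy as np
def cloud(d,m):
    K=np.array(m["intrinsics"]);T=np.array(m["world_from_camera"])
    v,u=np.mgrid[:480,:640]
    P=np.stack([(u-K[0,2])/K[0,0]*d,(v-K[1,2])/K[1,1]*d,d],-1)
    W=P@T[:3,:3].T+T[:3,3]; W[d<=0]=np.nan
    return W
def ortho(p,W,c,half,res):  # top-down colour & height maps, row = +x up, col = +y left
    n=int(2*half/res);H=np.full((n,n),np.nan);C=np.zeros((n,n,3),np.uint8)
    r=((c[0]+half-W[...,0])/res);q=((c[1]+half-W[...,1])/res)
    ok=np.isfinite(r)&(r>=0)&(r<n)&(q>=0)&(q<n)
    idx=np.argsort(W[...,2][ok]); R=r[ok].astype(int)[idx];Q=q[ok].astype(int)[idx]
    H[R,Q]=W[...,2][ok][idx];C[R,Q]=p[ok][idx]
    return C,H
E
python3 - <<'E'
from h import *
for c,bx in [("scene",dict(go=(170,210,252,285),nogo=(376,175,438,235),passed=(288,184,326,222),rack=(326,235,375,288))),
             ("side",dict(go=(325,200,390,236),nogo=(268,298,375,370),passed=(345,248,384,282),rack=(263,225,302,288)))]:
    z=np.load(c+"0.npz");W=cloud(z["d"],viewer.camera_model(c));p=z["p"].astype(int)
    for n,(l,t,r,b) in bx.items():
        w=W[t:b,l:r].reshape(-1,3);
        if "go" in n: s=(w[:,2]>3)&(w[:,2]<10)
        elif n=="passed": s=(w[:,2]>24)&(w[:,2]<32)
        else:
            s=(w[:,2]>24)&(w[:,2]<32)
            k=w[(w[:,2]>60)&(w[:,2]<130)];print(c,"shaft",len(k),np.round(np.median(k,0),1),np.round(k[:,2].max(),1))
        q=w[s][:,:2].astype(np.float32);print(c,n,len(q),np.round(q.mean(0),1),cv2.minAreaRect(q))
        if "go" in n:
            j=w[(w[:,2]>22)&(w[:,2]<32)];print("  jaws",len(j),np.round(j.mean(0),1))
    print(c,"bench z",np.nanmedian(W[200:230,258:280,2]))
print(viewer.camera_model("wrist"))
E
```

```text
scene go 2480 [ 546.4 -219.8] ((540.931640625, -228.62149047851562), (173.21002197265625, 178.4906005859375), 77.33540344238281)
  jaws 590 [ 549.1 -227.2   27.5]
scene nogo 2357 [554.9 188.7] ((546.9522094726562, 194.166748046875), (129.47169494628906, 151.10275268554688), 73.28923034667969)
  jaws 250 [533.8 195.4  27. ]
scene passed 623 [498.6 -14. ] ((497.9640808105469, -14.012947082519531), (67.21578979492188, 69.54473114013672), 74.92424774169922)
scene shaft 213 [667.7  30.3  97.7] 119.4
scene rack 653 [667.1  30.6] ((661.549072265625, 32.463809967041016), (61.4945182800293, 61.90452575683594), 22.72164535522461)
scene bench z -0.3271641373309535
side go 947 [ 536.9 -210.2] ((535.0086059570312, -217.61973571777344), (149.54270935058594, 128.29295349121094), 7.233091831207275)
  jaws 286 [ 545.1 -220.1   26.6]
side nogo 2753 [545.9 199.7] ((545.2462768554688, 187.0721435546875), (178.53211975097656, 183.77574157714844), 5.837512969970703)
  jaws 351 [531.9 201.3  26.8]
side passed 462 [495.8  -8.4] ((496.3138122558594, -9.212642669677734), (68.30125427246094, 70.3587646484375), 64.23849487304688)
side shaft 249 [659.   41.7  90.1] 118.9
side rack 435 [659.5  40.6] ((660.9306640625, 36.195457458496094), (59.8974723815918, 63.326656341552734), 23.820768356323242)
side bench z -0.9078438292777946
{'intrinsics': array([[390.04682844,   0.        , 326.45200391],
       [  0.        , 390.04682844, 237.07887268],
       [  0.        ,   0.        ,   1.        ]]), 'world_from_camera': array([[-3.31042571e-01, -8.96723439e-01, -2.93765024e-01,
         2.74951590e+02],
       [-9.43615745e-01,  3.14716298e-01,  1.02679007e-01,
         5.38637402e+02],
       [ 3.77968246e-04,  3.11192424e-01, -9.50346848e-01,
         3.73277643e+02],
       [ 0.00000000e+00,  0.00000000e+00,  0.00000000e+00,
         1.00000000e+00]])}
```

Run:
```python
from h import *
import math
for n,(x,y) in [("nogo",(546,192)),("passed",(497,-11)),("go",(538,-222)),("rack",(630,34))]:
    best=None
    z=330 if n!="rack" else 350
    arm.movep([x,y,z],[math.pi,0,-0.338]); arm.hold(0.2)
    m=viewer.camera_model("wrist");p,d=viewer.grab_frame("wrist")
    np.savez("w_"+n+".npz",p=p,d=d,T=m["world_from_camera"],K=m["intrinsics"])
    W=cloud(d,m);C,H=ortho(p,W,(x,y) if n!="rack" else (661,34),100,0.8)
    cv2.imwrite("pics/o_"+n+".png",C[:,:,::-1]);np.save("o_"+n+".npy",H)
    print(n,status.read_time(),np.round(status.read_ee_pos(),1),np.round(status.read_joint_positions(),2),np.nanmin(H),[(r["extent"],round(r["score"],2)) for r in spotter.search_frame("wrist",n)[:2]])
a=[cv2.resize(cv2.imread(f"pics/o_{n}.png"),(400,300) if 0 else (300,300)) for n in ["nogo","passed","go","rack"]]
cv2.imwrite("pics/all.png",np.vstack([np.hstack(a[:2]),np.hstack(a[2:])]))
```

```text
nogo 2.7167 [545.8 192.6 330.1] [ 0.69 -0.01 -0.1   0.   -1.48  0.55] -3.1852366719503493 [([243.3, 170.8, 403.9, 267.7], 0.74)]
passed 3.8667 [497.3 -10.1 329.8] [ 0.39 -0.23 -0.31 -0.   -1.5   0.85] -3.098316522728794 [([282.8, 173.2, 380.1, 269.1], 0.57), ([1.3, 0.8, 92.2, 33.4], 0.32)]
go 5.0333 [ 538.2 -221.   330.4] [-0.05 -0.   -0.09  0.   -1.48  1.28] -3.051058862679554 [([234.9, 140.3, 414.7, 284.9], 0.62)]
rack 6.3917 [629.9  32.8 350.2] [ 0.37  0.12  0.07  0.   -1.52  0.86] -3.1863228124297507 [([256.8, 123.7, 367.6, 233.2], 0.97)]
```

View pics/all.png

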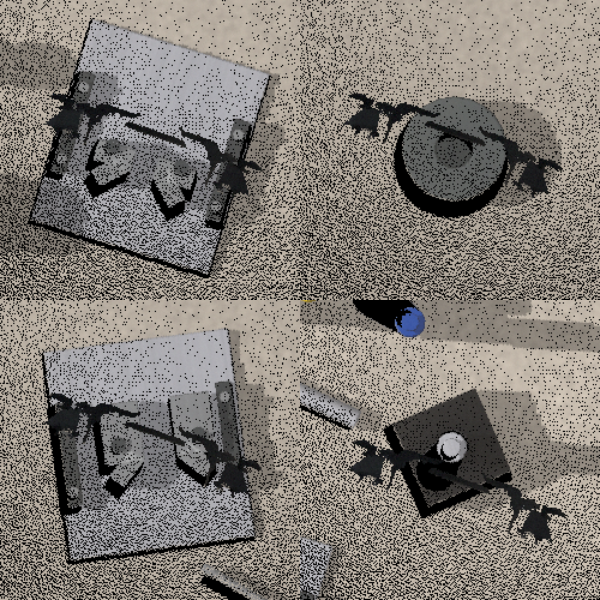

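The top-down maps (top = world +x) show both gauges with their mouths opening at the bottom (−x), the stand at top right and the shaft in the rack. Next I fit their poses.

```bash
cat > fit.py <<'E'
from h import *
from scipy.optimize import minimize
def pts(n):
    z=np.load(f"w_{n}.npz");W=cloud(z["d"],dict(intrinsics=z["K"],world_from_camera=z["T"]));return W[np.isfinite(W[...,2])]
def fit(P,lo,hi,x0,dist):
    s=(np.hypot(P[:,0]-x0[0],P[:,1]-x0[1])<115)&(P[:,2]<40);P=P[s]
    up=P[(P[:,2]>lo)&(P[:,2]<hi)];dn=P[P[:,2]<min(lo,3)]
    sg=lambda t:1/(1+np.exp(-t/0.7))
    f=lambda q:-(sg(dist(up,q)).sum()-sg(dist(dn,q)).sum())
    best=None
    for a in ([0] if len(x0)==2 else [-.15,0,.15]):
        q=np.array(x0,float); 
        if len(q)==3:q[2]+=a
        sx=np.vstack([q]+[q+np.eye(len(q))[i]*(6 if i<2 else .1) for i in range(len(q))])
        r=minimize(f,q,method="Nelder-Mead",options=dict(initial_simplex=sx,xatol=.005,fatol=.01))
        if best is None or r.fun<best.fun:best=r
    return best.x
def loc(P,q):
    c,s=np.cos(q[2]),np.sin(q[2]);d=P[:,:2]-q[:2]
    return np.c_[c*d[:,0]+s*d[:,1],-s*d[:,0]+c*d[:,1]]
def rect(hx,hy):
    def f(P,q):
        l=np.abs(loc(P,q));return np.minimum(hx-l[:,0],hy-l[:,1])
    return f
if __name__=="__main__":
    out={}
    for n,x0 in [("go",(538,-222,.1)),("nogo",(546,192,-.25))]:
        P=pts(n);q=fit(P,3.5,35,x0,rect(70,62));out[n]=q;print(n,q)
        J=P[(P[:,2]>25)&(P[:,2]<31)];l=loc(J,q);k=(abs(l[:,1])<47)&(abs(l[:,0])<60);l=l[k]
        for lo in range(-40,44,4):
            b=l[(l[:,0]>=lo)&(l[:,0]<lo+4)];L=b[b[:,1]>0,1];R=b[b[:,1]<0,1]
            if len(L)>3 and len(R)>3:print(lo,len(b),np.round([L.max(),L.min(),R.max(),R.min()],1))
            elif len(b):print(lo,len(b))
    q=fit(pts("passed"),24,32,(497,-11),lambda P,q:35-np.hypot(P[:,0]-q[0],P[:,1]-q[1]));print("passed",q)
    P=pts("rack");q=fit(P[P[:,2]<34],24,32,(661,34,.4),rect(30,30));print("rack",q)
    k=P[(P[:,2]>112)&(P[:,2]<124)&(np.hypot(P[:,0]-661,P[:,1]-34)<30)];print("stub",len(k),k.mean(0),(k.max(0)+k.min(0))/2,np.ptp(k,0))
    k=P[(P[:,2]>103)&(P[:,2]<109)&(np.hypot(P[:,0]-661,P[:,1]-34)<30)];print("shoulder",len(k),(k.max(0)+k.min(0))/2,np.ptp(k,0))
E
python3 fit.py
```

```text
go [ 5.41165507e+02 -2.21437183e+02  1.30524680e-01]
-28 11 [ 21.4  19.7 -32.9 -35.4]
-24 102 [ 26.   15.9 -28.3 -38.3]
-20 215 [ 28.5  11.8 -24.4 -41.7]
-16 250 [ 26.8   6.8 -20.7 -40.1]
-12 308 [ 30.6   4.5 -17.9 -43.5]
-8 381 [ 30.6   4.4 -17.9 -43.4]
-4 330 [ 30.3   4.5 -17.9 -43.6]
0 344 [ 30.5   4.3 -17.9 -43.5]
4 389 [ 30.4   4.3 -17.9 -43.4]
8 391 [ 30.2   4.2 -17.6 -43.6]
12 413 [ 30.4   4.3 -17.5 -43.6]
16 409 [ 30.5   4.2 -17.6 -43.4]
20 407 [ 30.1   4.2 -17.6 -43.6]
24 424 [ 30.3   4.2 -17.6 -43.5]
28 281 [ 30.1   4.1 -17.6 -43.4]
nogo [ 5.47504360e+02  1.92074188e+02 -2.99567375e-01]
-36 17 [ 25.6  22.5 -22.4 -25.5]
-32 117 [ 29.9  18.7 -18.7 -29. ]
-28 220 [ 32.1  14.  -14.3 -32.3]
-24 241 [ 30.5  10.7 -10.  -30.6]
-20 323 [ 33.6   8.4  -7.9 -33.6]
-16 358 [ 34.    8.2  -7.9 -33.7]
-12 325 [ 33.8   8.   -8.  -33.7]
-8 341 [ 33.4   8.5  -8.1 -33.8]
-4 65 [ 28.1  15.  -19.7 -27.7]
passed [496.80912169 -13.65738304]
rack [6.61846860e+02 3.31656829e+01 4.11045475e-01]
stub 407 [662.98184903  32.59797677 117.12752698] [662.68134171  32.75867213 115.96389616] [11.66798976 11.50293192  7.84936688]
shoulder 520 [662.53435174  32.95329548 105.95866788] [19.70186349 19.64233342  5.91018858]
```

Run:
```python
from h import *
import math
o=[math.pi,0,-1.5]
hand.move_gripper(0.65,100)
arm.movep([662.4,33,330],o)
print(arm.move_linear([662.4,33,224],v=80,max_force=8),np.round(status.read_ee_pos(),1))
hand.move_gripper(0.0,100)
print(status.read_width(),status.read_grasp_force(),np.round(status.read_wrist_force(),1),status.read_time())
print(arm.move_linear([662.4,33,300],v=80,max_force=25))
arm.hold(.3);print(np.round(status.read_wrist_force(),2),status.read_width())
p,d=viewer.grab_frame("side");cv2.imwrite("pics/g.png",cv2.resize(p[140:340,200:400,::-1],(600,600)))
```

```text
False [662.6  33.  224.7]
0.20652464918532218 97.48866677284241 [-0.4 -0.5  1.8] 9.8167
False
[-0.64 -1.1  -1.46] 0.21199293902084285
```

View pics/g.png

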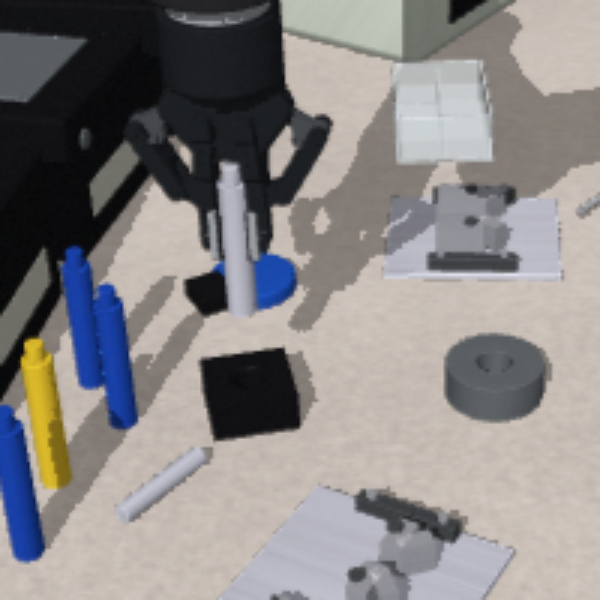

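The shaft is held between the fingers, looking upright, and the rack is empty. Before moving on I measure tilt and offset.

```bash
cat >> h.py <<'E'
def held(yaw=None):
    """axis of held shaft from the side and scene clouds: slope (dx/dz, dy/dz), offset from TCP at foot part"""
    t=np.array(status.read_ee_pos())
    for c in ["side","scene"]:
        m=viewer.camera_model(c);p,d=viewer.grab_frame(c);W=cloud(d,m)
        foot=t[2]-216
        s=(np.hypot(W[...,0]-t[0],W[...,1]-t[1])<20)&(W[...,2]>foot+2)&(W[...,2]<foot+108)&(p.min(-1)>75)
        P=W[s];P=P[(P[:,2]<foot+36)|(P[:,2]>foot+70)]
        if len(P)<40: print(c,"few",len(P));continue
        from scipy.optimize import least_squares
        Q=P[P[:,2]<foot+36] if 1 else P
        def f(q):
            z=Q[:,2]-foot;dx=Q[:,0]-t[0]-q[0]-q[2]*z;dy=Q[:,1]-t[1]-q[1]-q[3]*z
            return np.r_[np.hypot(dx,dy)-10, 5*q[2],5*q[3]]
        r=least_squares(f,[0,0,0,0],loss="soft_l1");print(c,len(Q),"lowest",round(P[:,2].min()-foot,1),"off,slope",np.round(r.x,3))
E
python3 - <<'E'
from h import *
held()
E
```

```text
side 139 lowest 2.0 off,slope [-0.666  1.72  -0.017 -0.007]
scene 79 lowest 2.5 off,slope [-1.21   0.152  0.019 -0.006]
```

```bash
cat >> h.py <<'E'
import math
class G:
    def __init__(s,x,y,th): s.c=np.array([x,y]);s.R=np.array([[np.cos(th),-np.sin(th)],[np.sin(th),np.cos(th)]]);s.o=[math.pi,0,th-math.pi/2]
    def w(s,l,z): return [*(s.c+s.R@np.array(l)),z]
    def here(s): t=np.array(status.read_ee_pos());return np.r_[s.R.T@(t[:2]-s.c),t[2]]
    def F(s): f=np.array(status.read_wrist_force());return np.r_[s.R.T@f[:2],f[2]]
GO=G(541.17,-221.44,.1305);NG=G(547.50,192.07,-.2996)
E
python3 - <<'E'
from h import *
g=GO;Z=226.5;y=-6.8
arm.movep(g.w((-55,y),340),g.o)
print("down",arm.move_linear(g.w((-55,y),Z),v=80,max_force=6))
print("in",arm.move_linear(g.w((-30,y),Z),v=40,max_force=4));arm.hold(.2);F0=g.F();print(np.round(g.here(),1),np.round(F0,2),status.read_time())
for i in range(14):
    hit=arm.move_linear(g.w((58,y),Z),v=16,max_force=3)
    h=g.here();f=g.F()-F0;print(hit,np.round(h,2),np.round(f,2))
    if not hit:break
    arm.move_linear(g.w((h[0]-1.2,y),Z),v=20)
    arm.hold(.1);f2=g.F()-F0;print("   back",np.round(f2,2))
    y+=0.6*np.sign(f[1])
    if status.read_time()>32:break
    arm.move_linear(g.w((h[0]-1.2,y),Z),v=20)
print(status.read_time(),y)
E
```

```text
down False
in False
[-30.1  -6.8 226.6] [ 0.26  0.8  -0.38] 15.1333
False [ 58.    -6.79 226.51] [-0.59 -1.17 -0.37]
20.7833 -6.8
```

The shaft went cleanly through the go gap. Now the no-go gauge.

Run:
```python
from h import *
g=GO;n=NG;Z=226.5
arm.move_linear(g.w((58,-6.8),350),v=150)
arm.movep(n.w((-60,0),350),n.o)
print("down",arm.move_linear(n.w((-60,0),Z),v=80,max_force=6))
print(arm.move_linear(n.w((-40,0),Z),v=30,max_force=4));arm.hold(.3);F0=n.F();print(np.round(n.here(),2),np.round(F0,2),status.read_time())
y=0
for i in range(8):
    hit=arm.move_linear(n.w((-14,y),Z),v=6,max_force=3)
    arm.hold(.1);h=n.here();f=n.F()-F0;print(hit,np.round(h,2),np.round(f,2))
    if not hit or abs(f[1])<0.5*abs(f[0]):break
    y+=0.4*np.sign(f[1]); arm.move_linear(n.w((h[0]-1,y),Z),v=20)
print(y,status.read_time())
np.save("f0.npy",F0)
```

```text
down False
False
[-4.0100e+01  3.0000e-02  2.2656e+02] [-0.17  0.42 -1.33] 26.2
True [-2.4910e+01 -2.1000e-01  2.2519e+02] [-0.32 -0.17  1.26]
True [-25.01  -0.48 225.01] [-0.73 -0.13  1.7 ]
-0.4 29.8
```

Run:
```python
from h import *
n=NG;Z=227;F0=np.load("f0.npy")
def pr(t): print(t,np.round(n.here(),2),np.round(n.F()-F0,2),np.round(status.read_ee_rot(),3),round(status.read_time(),2))
arm.move_linear(n.w((-29,0),Z),v=30);arm.hold(.2);pr("free")
x=-26.5
while x<-20:
    arm.move_linear(n.w((x,0),Z),v=10);arm.hold(.15);pr(x)
    if np.linalg.norm((n.F()-F0)[:2])>6.5:break
    x+=0.4
```

```text
free [-2.8990e+01 -4.0000e-02  2.2697e+02] [ 0.39 -1.32  0.73] [ 3.136e+00 -3.000e-03 -1.871e+00] 30.3
-26.5 [-26.5   -0.   226.99] [ 1.04 -0.23  0.53] [ 3.136e+00 -2.000e-03 -1.871e+00] 30.85
-26.1 [-2.6130e+01  5.0000e-02  2.2703e+02] [ 0.23 -0.34  0.35] [ 3.136e+00 -2.000e-03 -1.871e+00] 31.25
-25.700000000000003 [-2.5700e+01  1.0000e-02  2.2701e+02] [0.44 0.14 0.04] [ 3.136e+00 -2.000e-03 -1.871e+00] 31.65
-25.300000000000004 [-25.3    0.   227.01] [ 0.01 -1.3   0.33] [ 3.136e+00 -3.000e-03 -1.871e+00] 32.05
-24.900000000000006 [-2.4900e+01 -1.0000e-02  2.2698e+02] [-0.74 -0.65  0.34] [ 3.136e+00 -3.000e-03 -1.871e+00] 32.45
-24.500000000000007 [-2.4520e+01  2.0000e-02  2.2698e+02] [-0.83 -0.26  0.44] [ 3.136e+00 -3.000e-03 -1.871e+00] 32.85
-24.10000000000001 [-2.4200e+01  6.0000e-02  2.2698e+02] [-1.54 -0.58  0.82] [ 3.136e+00 -2.000e-03 -1.871e+00] 33.25
-23.70000000000001 [-2.385e+01  1.000e-01  2.269e+02] [-3.07  1.1   0.42] [ 3.136e+00 -2.000e-03 -1.871e+00] 33.65
-23.30000000000001 [-2.3520e+01  1.5000e-01  2.2687e+02] [-5.13  2.68  0.63] [ 3.136e+00 -2.000e-03 -1.871e+00] 34.05
-22.900000000000013 [-2.3300e+01  2.0000e-01  2.2685e+02] [-6.14  1.56  1.56] [ 3.135e+00 -2.000e-03 -1.870e+00] 34.45
-22.500000000000014 [-23.09   0.23 226.86] [-6.89  2.68  1.74] [ 3.135e+00 -2.000e-03 -1.870e+00] 34.85
```

Run:
```python
from h import *
n=NG;Z=227;F0=np.load("f0.npy")
def f():
    v=[]
    for _ in range(3): v.append(n.F()-F0);arm.hold(.05)
    return np.mean(v,0)
x=-22.5
for i in range(6):
    arm.move_linear(n.w((x,0.4),Z),v=10);arm.hold(.1);q=f();print(round(x,2),np.round(n.here(),2),np.round(q,2),round(status.read_time(),2))
    if np.hypot(*q[:2])>9.2:break
    x+=0.25
arm.hold(.6);print(np.round(f(),2));arm.hold(.6);print(np.round(f(),2),np.round(n.here(),2))
arm.move_linear(n.w((-45,0),Z),v=40);held();print(status.read_time())
```

```text
-22.5 [-23.05   0.44 226.85] [-7.32  0.9   2.9 ] 35.35
-22.25 [-22.93   0.43 226.8 ] [-7.66  1.    3.38] 35.85
-22.0 [-22.77   0.46 226.81] [-8.54  0.68  4.1 ] 36.35
-21.75 [-22.66   0.47 226.83] [-9.07  0.88  3.41] 36.85
-21.5 [-22.52   0.48 226.79] [-10.62   0.68   4.89] 37.35
[-10.64   0.98   4.59]
[-10.81   0.75   5.12] [-22.51   0.48 226.81]
side 172 lowest 2.1 off,slope [-2.066  1.586  0.032 -0.005]
scene 82 lowest 2.3 off,slope [-1.584  0.077  0.013 -0.024]
39.6917
```

Run:
```python
from h import *
n=NG
arm.move_linear(n.w((-45,0),350),v=150)
c=np.array([498.0,-13.9]);o=n.o
arm.movep([*c,300],o);arm.move_linear([*c,250],v=80);arm.hold(.2)
held()
offs=[(0,0)]+[(r*math.cos(a),r*math.sin(a)) for r in (1.3,2.4) for a in np.arange(6)*math.pi/3]
for d in offs:
    q=c+d
    arm.move_linear([*q,248],v=40)
    hit=arm.move_linear([*q,223.2],v=20,max_force=5);t=status.read_ee_pos();print(np.round(d,1),hit,np.round(t,2),np.round(status.read_wrist_force(),1),round(status.read_time(),1))
    if t[2]<230 or status.read_time()>58:break
```

```text
side 133 lowest 2.7 off,slope [-0.218  2.211 -0.003 -0.007]
scene 80 lowest 2.1 off,slope [-0.835  0.246  0.01  -0.01 ]
[0 0] False [498.05 -13.87 223.35] [-0.6 -1.  -0.1] 44.3
```

Run:
```python
from h import *
t=status.read_ee_pos()
print(arm.move_linear([t[0],t[1],220.5],v=5,max_force=3),np.round(status.read_ee_pos(),2),np.round(status.read_wrist_force(),1))
arm.hold(.2)
p,d=viewer.grab_frame("side");a=p[180:300,290:450,::-1]
hand.move_gripper(0.55);arm.hold(.3)
t=status.read_ee_pos();arm.move_linear([t[0],t[1],345],v=100)
p,d=viewer.grab_frame("side");W=cloud(d,viewer.camera_model("side"))
k=W[(np.hypot(W[...,0]-497,W[...,1]+13)<20)&(W[...,2]>40)&(W[...,2]<135)];print(len(k),k[:,2].max(),np.median(k,0))
cv2.imwrite("pics/end.png",cv2.resize(np.hstack([a,p[180:300,290:450,::-1]]),(800,300)))
print(np.round(status.read_wrist_force(),1),status.read_time())
```

```text
True [498.06 -13.87 222.48] [-0.   0.9  4.4]
307 116.54010111732953 [496.13877232  -4.13339687  80.77700731]
[-0.3 -0.3  0. ] 46.9833
```

View pics/end.png

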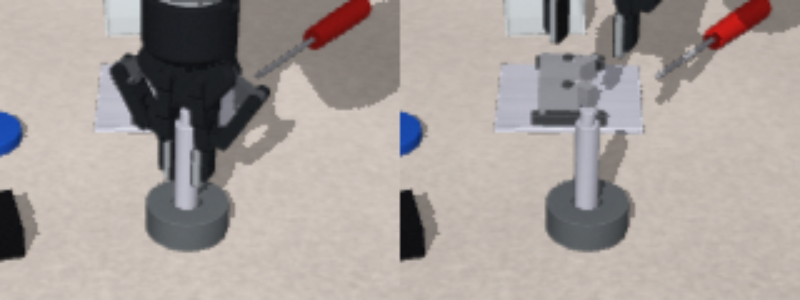

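The shaft stands upright in the grey stand, released, with its top at 116 mm as expected and the gripper clear.

```bash
python3 -c "
from rig import ticket;print(ticket.close_job())"
```

```text
the job is handed in; nothing more can be done
None
```

The job is handed in: the shaft passed through the go gap, was stopped by the no-go gap while pressed at about 10.7 N for over a second, and was lowered held and upright to the floor of the round stand and released, about 47 s into the 72 s; the verdict was not shown.

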